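# Close and prime the oil pot at the damper bench

### The job

Swing the red captive cap over the mouth of the dark oil pot until its arm is against the stop, and screw the cap clockwise fully home. Then press the yellow treadle down to its stop, hold it there for a moment and let it come back up. Leave the grey spare pot with the black cap closed, and do not push the damper cartridges, collar, jar or bin about.

Things in the scene. Friction and masses are not known exactly. Their poses are not given: they have to be found in the camera images.
- oil_pot: upright dark blue-black steel pot, 90 mm across, fixed to the bench; origin at the centre of its underside on the bench, z up. The mouth (brass neck 47 mm across) is 92 mm above the origin. A steel post (top 126 mm high) stands 85 mm from the pot's axis along the pot's own +x. The red cap's arm turns about this post.
- swing_arm (a joint): angle of the flat aluminium arm (14 mm wide, 6 thick, top 114 mm above bench) that carries the red cap, cap axis 85 mm from post axis. 0: at its stop, cap over the mouth, arm pointing from the post along the pot's -x; grows counter-clockwise from above (cap goes to the pot's -y side), up to 1.5 rad. Stays where left; about 2 N at the cap moves it
- red_cap (a joint): angle of the red cap relative to its arm, rad. 0: fully home at a hard stop; positive is unscrewed (counter-clockwise from above), to 3.6. It does not rise as it turns; stays where left; turning takes about 0.1 N m. At home the white line on its top points at the white dot on the arm, towards the post
- red_cap_top (a point): centre of the red cap's top face, 147 mm above the bench. Below it the round ribbed grip, 40 mm in diameter (43 over ribs), 33 mm tall, clear all round, to be gripped from above; under that the arm's ring (56 mm across, top 114 mm above bench) and a skirt 56 mm across. Its x axis is the white line's direction
- black_cap (a joint): angle of the black cap of the spare pot (light grey, otherwise like the oil pot, fixed to the bench); 0 fully home, grows as it is unscrewed; leave alone
- black_cap_top (a point): centre of the top of the spare pot's black cap, 147 mm above the bench, over that pot's axis; its arm and post lie behind it as on the oil pot when closed; leave alone
- treadle_base: dark steel base plate of the treadle, 150 (x) x 80 (y) x 8 mm, fixed to the bench; origin at the centre of its underside, z up; the hinge is at its +x end, 60 mm from the origin and 24 mm up
- treadle (a joint): angle of the yellow sprung treadle plate (125 x 62 mm with a black ribbed rubber pad), rad. 0: up, its free end (the base's -x end) raised 20 degrees; grows as it is pressed; 0.30 is its hard stop, where the plate is nearly level. It springs back when released. About 6 N at the pad starts it and 11 N holds it at the stop
- treadle_pad (a point): where to press, on the top surface of the rubber pad, 100 mm from the hinge, on the centre line; about 64 mm above the bench when up, and about 30 mm lower at the stop (about 34 mm above the bench)
- damper_a: standing dark damper cartridge, 32 mm across, 88 mm tall; bystander, origin at underside
- damper_b: another such damper cartridge; bystander
- collar: brass collar, 48 mm across, 12 mm thick, lying on the bench; bystander
- grease_jar: closed grease jar, 60 mm across, 70 mm tall; bystander
- parts_bin: small open blue bin 130 x 100 x 55 mm with turned parts in it; bystander

How it is judged:
By the outcome, as a careful person would: the job done as asked, in the order asked, and still so for the second after the job is handed in, with the robot touching nothing.
It also fails if it takes over 58 s, if anything falls off the work surface, if the arm or the gripper's body presses on something with over 40 N, if the wrist force passes 120 N, or if a joint passes its speed limit or range.

### The arm

A 6-joint arm with a two-finger parallel gripper is mounted at the origin on the work surface. World frame = base frame: x ahead of the robot, y to its left, z up, the work surface at z = 0. Lengths are in m, angles in rad, forces in N, time in s.
With the tool pointing down it reaches from about 0.3 to 0.825 m from the base axis. Payload 5.4 kg.
Tool frame: the origin (TCP) lies at the very end of the fingers, on their centre line; the grasp point (between the pads) lies 19 mm behind it; z points along the fingers, y is the line along which they close (so a half turn about z gives the same grasp; the last joint's range is limited). The gripper opens to 92 mm and grips with 3 to 60 N. Pads are 20 mm wide; open, the fingers measure 128 mm over their backs; the gripper's body (75 mm by 189 mm) begins 69 mm behind the grasp point.
Start: joints at [-0.21, 0.158, 1.597, -0, 1.386, -0.21], TCP at [0.575, -0, 0.215] pointing down, gripper open.
Joint ranges: [-2.91, 2.91], [-0.94, 2.29], [0.18, 2.7], [-1.29, 4.43], [0.17, 2.64], [-3, 3]. Speed limits (rad/s): [2.57, 2.57, 3.14, 3.14, 3.14, 3.14].

### API

Orientations are given as a rotation vector (axis times angle).
In Python, from workcell import bot gives the robot as it stands. Calls block until the motion is done:
- bot.goto(position, orientation): joint-space move of the TCP to a pose.
- bot.line_to(position, rot=None, max_speed=0.15): straight line of the TCP; rot=None keeps the orientation; max_speed is the mean speed in m/s.
- bot.set_joints(angles): joint-space move.
- bot.set_gripper(opening, newtons=None): opening from 0.0 (shut) to 1.0 (fully open); newtons is the grip in N (None keeps the last); returns when the fingers have stopped.
- bot.hold(seconds).
- bot.inverse_kinematics(position, orientation): joint angles nearest the present ones, or None.
- bot.read_camera(name): name is "scene" or "side" or "wrist"; returns a dict with "pixels" (420x560x3 uint8, blue, green, red), "fx", "fy", "cx", "cy" (pixels), "R" (3x3) and "t" (3): a world point X has camera coordinates R X + t. Camera axes: x right, y down, z forward; pixel columns grow to the right and rows downward; lengths in m; the calibration is good to about 2 mm. A picture is of the moment at which its call begins. There is no depth.
A pose or a line that the arm cannot do raises bot.MotionError and nothing moves.
- bot.job_done(): hands the job in; it is judged then, once.
Readings, each from a call of its own:
- bot.current_clock(): time.
- bot.current_joints(): joint angles.
- bot.current_joint_vel(): joint speeds.
- bot.current_effort(): joint torques, N m.
- bot.current_ee_pos(): TCP position.
- bot.current_tool_rot(): TCP orientation.
- bot.current_contact_force(): force on the tool from outside, world axes, zero at the start.
- bot.current_ft_torque(): the same for the moment, N m.
- bot.current_opening(): opening from 0.0 (shut) to 1.0 (fully open).
- bot.current_grip_force(): force on a finger pad.
Only numpy, scipy, OpenCV 4.12 (cv2) and the standard library are available. Lean on these libraries where they do the work, as an engineer would, in place of code of your own. Each camera call takes 0.05 s, during which the arm holds its last target. There are 200 camera calls.

## Working session

There is one attempt and no reset: what is moved stays moved. The work goes in short steps, each a Python script; the robot and the scene stay as the last script left them, time stands still between calls to the robot, and variables do not carry over. Pictures are saved under pics/ and viewed, at most 12 in all, crops included, and the job is handed in when it is done.

```bash
mkdir -p pics; ls; python3 - <<'E'
from workcell import bot
import cv2,numpy as np,pickle
d={}
for n in("scene","side","wrist"):
    c=bot.read_camera(n); d[n]=c
    print(n,c["fx"],c["cx"],c["cy"],(-np.array(c["R"]).T@c["t"]).round(3),np.array(c["R"]).round(3).tolist())
pickle.dump(d,open("cams0.pkl","wb"))
cv2.imwrite("pics/a.png",d["scene"]["pixels"]);cv2.imwrite("pics/b.png",d["side"]["pixels"])
print(bot.current_clock(),bot.current_tool_rot())
E
```

```text
pics
scene 479.81114025967855 267.4181138026217 208.90464535488513 [1.617 0.352 0.806] [[-0.242, 0.97, 0.019], [0.54, 0.15, -0.828], [-0.806, -0.19, -0.56]]
side 410.57979097135984 282.98923106193826 213.06577319860733 [0.212 0.666 0.72 ] [[-0.812, -0.584, 0.012], [-0.391, 0.527, -0.754], [0.434, -0.617, -0.656]]
wrist 324.35403724485474 282.32421135226787 204.9876947712963 [0.575 0.084 0.383] [[1.0, -0.0, -0.0], [0.0, -0.956, 0.295], [-0.0, -0.295, -0.956]]
0.15 [-2.22064342e+00 -2.22058356e+00  1.19369626e-03]
```

View pics/a.png

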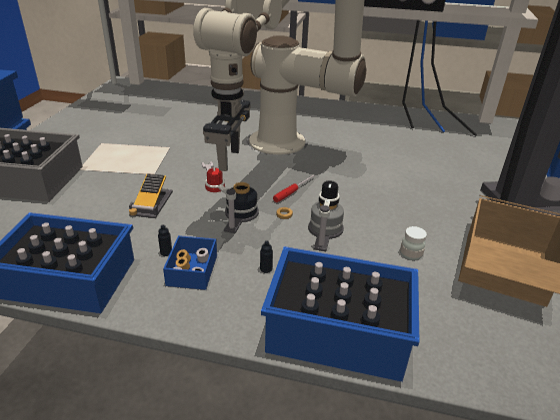

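View pics/b.png

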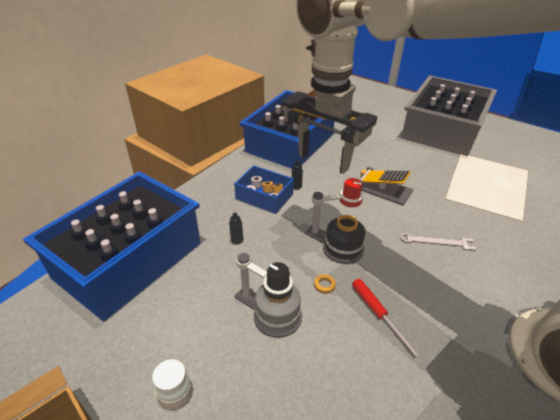

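The scene view shows the pot at about (242,200), the red cap at (214,180), the post top at about (231,193), and the treadle at (150,195). In the side view, the pot is at (345,238), the cap at (352,190), the post top at (317,197), and the treadle at (387,180). Next I'll triangulate these roughly and look closer.

```bash
cat > h.py <<'E'
import numpy as np,cv2,pickle
def ray(c,p):
    R=np.array(c["R"]);o=-R.T@np.array(c["t"])
    d=R.T@np.array([(p[0]-c["cx"])/c["fx"],(p[1]-c["cy"])/c["fy"],1]);return o,d/np.linalg.norm(d)
def plane(c,p,z):
    o,d=ray(c,p);return o+d*(z-o[2])/d[2]
def tri(*cp):
    A=np.zeros((3,3));b=np.zeros(3);r=[]
    for c,p in cp:
        o,d=ray(c,p);P=np.eye(3)-np.outer(d,d);A+=P;b+=P@o;r.append((P,o))
    X=np.linalg.solve(A,b);return X.round(4),[round(float(np.linalg.norm(P@(X-o)))*1e3,1) for P,o in r]
def proj(c,X):
    q=np.array(c["R"])@X+np.array(c["t"]);return np.array([c["fx"]*q[0]/q[2]+c["cx"],c["fy"]*q[1]/q[2]+c["cy"]]).round(1)
E
python3 - <<'E'
from h import *
d=pickle.load(open("cams0.pkl","rb"));s,e,w=d["scene"],d["side"],d["wrist"]
for n,a,b in(("cap",(214,175),(352,184)),("neck",(242,188),(346,223)),("post",(231,191),(317,196)),("pad",(151,183),(395,177)),("black",(329,186),(278,269)),("bpost",(323,219),(243,258))):print(n,*tri((s,a),(e,b)))
A=cv2.resize(s["pixels"][140:250,110:260],None,fx=4,fy=4,interpolation=cv2.INTER_CUBIC)[:,:400*2]
B=cv2.resize(e["pixels"][150:270,290:430],None,fx=4,fy=4,interpolation=cv2.INTER_CUBIC)
cv2.imwrite("pics/c.png",A);cv2.imwrite("pics/d.png",B);cv2.imwrite("pics/w.png",w["pixels"])
E
```

```text
cap [ 0.5272 -0.0606  0.1371] [2.4, 2.4]
neck [0.495  0.0116 0.0856] [0.2, 0.2]
post [0.5785 0.007  0.1236] [1.2, 1.2]
pad [ 0.4934 -0.2737  0.0525] [2.1, 2.1]
black [0.5093 0.2578 0.1422] [1.3, 1.3]
bpost [0.6041 0.2546 0.1025] [7.0, 7.0]
```

View pics/w.png

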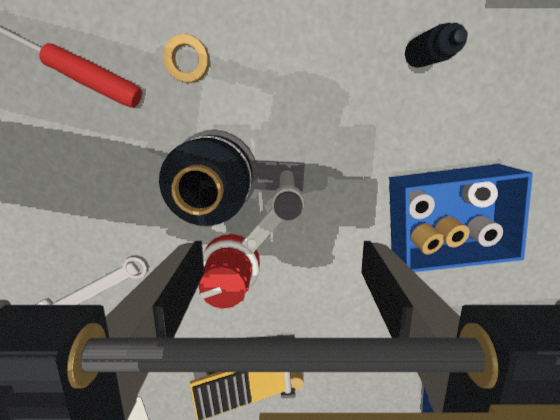

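View pics/d.png

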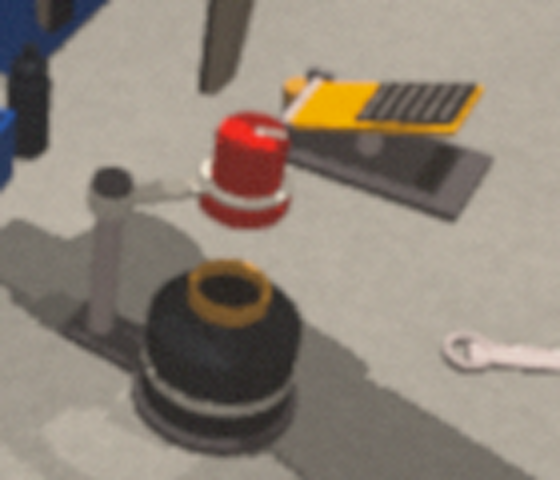

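The wrist view shows the neck at (198,188), the post top at (288,203), and the cap top at (222,290) with its white line pointing left. The cap is therefore well unscrewed and swung about 1 rad. The side crop agrees: the treadle's free end is towards the robot and the cap is clear. I'll take two closer wrist views.

```bash
python3 - <<'E'
from h import *
from workcell import bot
r=bot.current_tool_rot()
d=[]
for p in((0.54,-0.10,0.34),(0.50,-0.24,0.34)):
    bot.goto(p,r);bot.hold(.2);d.append(bot.read_camera("wrist"))
pickle.dump(d,open("cams1.pkl","wb"));print(bot.current_clock(),bot.current_joints())
A=np.hstack([c["pixels"][:330,80:480] for c in d]);cv2.imwrite("pics/e.png",A)
E
```

```text
1.9833 [-6.62667590e-01  5.43356396e-02  1.46495854e+00 -4.48810859e-04
  1.62336178e+00 -6.64786770e-01]
```

View pics/e.png

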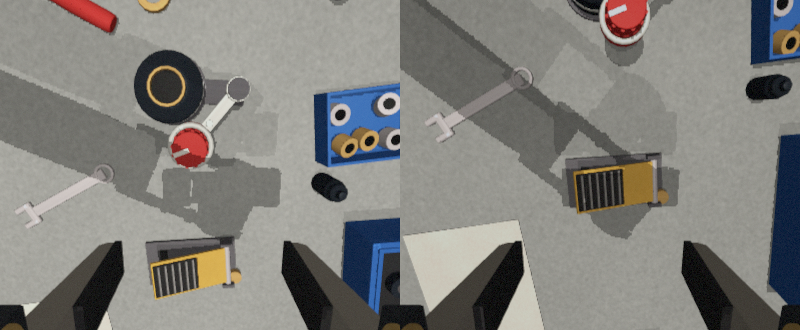

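The left view shows the cap top at (190,147), the post at (238,88), the neck at (166,87), and the treadle pad at (175,277). The right view shows the cap at (626,16) and the pad at (600,190), with the free end at low x. I'll refine these with masks.

```bash
python3 - <<'E'
from h import *
d0=pickle.load(open("cams0.pkl","rb"));d=pickle.load(open("cams1.pkl","rb"))
def big(m):
    cs,_=cv2.findContours(m,cv2.RETR_EXTERNAL,cv2.CHAIN_APPROX_NONE);return max(cs,key=cv2.contourArea)
def mask(c,box,lo,hi):
    x0,y0,x1,y1=box;m=cv2.inRange(cv2.cvtColor(c["pixels"],cv2.COLOR_BGR2HSV),lo,hi);o=np.zeros_like(m);o[y0:y1,x0:x1]=m[y0:y1,x0:x1];return o
W=[d0["wrist"],d[0],d[1]]
capbox=[(190,225,270,320),(235,110,300,180),(270,0,345,60)];cap=[]
for c,b in zip(W,capbox):
    m=mask(c,b,(0,120,195),(8,255,255))  # bright top face
    m=cv2.morphologyEx(m,cv2.MORPH_CLOSE,np.ones((9,9),np.uint8))
    m=cv2.morphologyEx(m,cv2.MORPH_OPEN,np.ones((5,5),np.uint8))
    k=big(m);e=cv2.fitEllipse(cv2.convexHull(k));cap.append(e[0])
    wm=mask(c,(int(e[0][0])-16,int(e[0][1])-14,int(e[0][0])+16,int(e[0][1])+14),(0,0,170),(180,110,255))
    wm=cv2.bitwise_and(wm,cv2.drawContours(np.zeros_like(wm),[cv2.convexHull(k)],-1,255,-1))
    ys,xs=np.nonzero(wm);q=(xs.mean(),ys.mean()) if len(xs) else None
    P=plane(c,e[0],.147);print("cap",np.round(e,1) if 0 else e,P.round(4), "line",q,len(xs),(plane(c,q,.147)-P).round(4) if q else "")
print("tri cap",tri(*zip(W,cap)),tri(*zip(W[1:],cap[1:])))
# post & neck
for n,z,ps in(("post",.126,((288,203),(318,88))),("neck",.092,((198,188),(246,87)))):
    print(n,tri(*zip(W,ps)),[plane(c,p,z).round(4) for c,p in zip(W,ps)])
# treadle
pts=[]
for c,b in((d[0],(220,230,330,310)),(d[1],(240,140,350,225))):
    m=mask(c,b,(15,120,110),(32,255,255));m=cv2.morphologyEx(m,cv2.MORPH_CLOSE,np.ones((11,11),np.uint8));m=cv2.morphologyEx(m,cv2.MORPH_OPEN,np.ones((13,13),np.uint8))
    a=cv2.approxPolyDP(cv2.convexHull(big(m)),6,True)[:,0];print("plate",a.tolist());pts.append(a)
big_=cv2.resize(d[1]["pixels"][130:230,235:365],None,fx=6,fy=6,interpolation=cv2.INTER_CUBIC)
cv2.imwrite("pics/f.png",big_)
big_=cv2.resize(d[0]["pixels"][60:190,190:350],None,fx=5,fy=4.6,interpolation=cv2.INTER_CUBIC);cv2.imwrite("pics/g.png",big_)
E
```

```text
cap ((225.24009704589844, 282.1322937011719), (19.068126678466797, 49.488502502441406), 93.1620101928711) [ 0.5277 -0.0551  0.147 ] line (np.float64(217.4), np.float64(288.55)) 20 [-0.0068 -0.006   0.    ]
cap ((271.0578308105469, 142.88162231445312), (19.127853393554688, 34.456329345703125), 115.2957763671875) [ 0.5268 -0.0542  0.147 ] line (np.float64(266.4166666666667), np.float64(149.16666666666666)) 12 [-0.0052 -0.0069  0.    ]
cap ((306.1390075683594, 6.942864418029785), (36.86491012573242, 40.467838287353516), 16.480249404907227) [ 0.524  -0.0622  0.147 ] line None 0 
tri cap (array([ 0.5257, -0.0583,  0.1382]), [1.8, 3.2, 2.0]) (array([ 0.5257, -0.0566,  0.1246]), [0.3, 0.3])
post (array([0.5794, 0.004 , 0.1176]), [0.1, 0.1]) [array([0.5794, 0.0066, 0.126 ]), array([0.5785, 0.0036, 0.126 ])]
neck (array([0.4933, 0.0072, 0.0783]), [0.3, 0.3]) [array([0.4966, 0.0108, 0.092 ]), array([0.4951, 0.0063, 0.092 ])]
plate [[304, 250], [305, 282], [278, 285], [277, 254]]
plate [[331, 163], [332, 201], [304, 203], [303, 166]]
```

View pics/f.png

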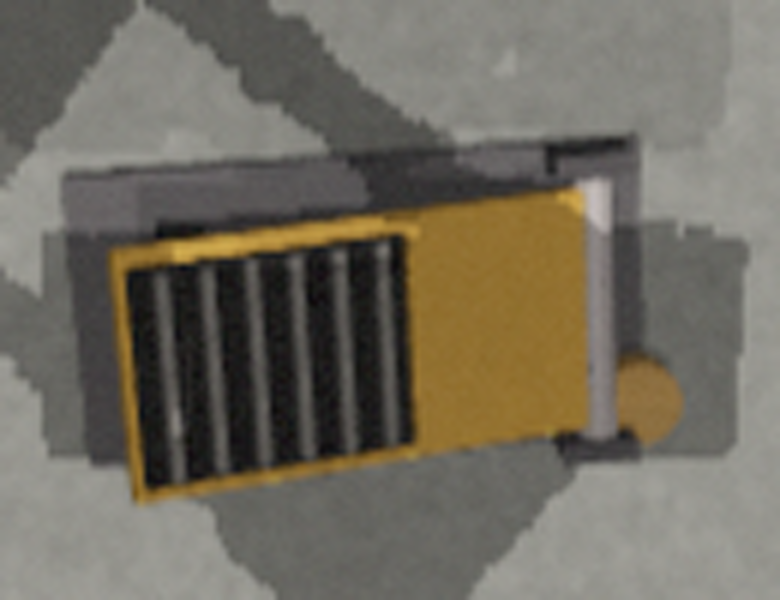

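View pics/g.png

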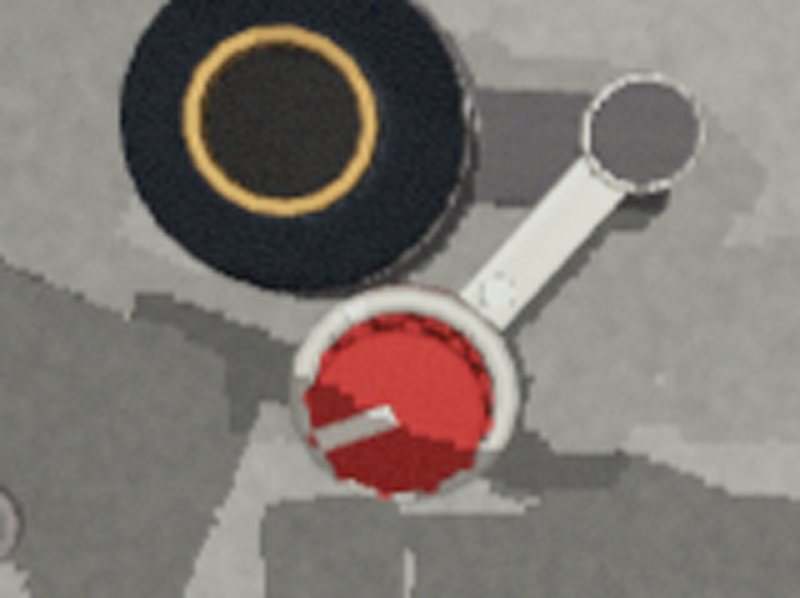

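The cap's top face in crop g is centred at about (396,411), with its line pointing to image-left and slightly down. The post is at (643,133) and the neck at (280,120). In crop f the plate's free corners are at (110,250) and (140,503), the hinge shaft's middle is at (598,308), and the base corners are at (62,172), (640,135), (640,462) and (90,465).

```bash
python3 - <<'E'
from h import *
d0=pickle.load(open("cams0.pkl","rb"));d=pickle.load(open("cams1.pkl","rb"));e=d0["side"];w0=d0["wrist"];w1,w2=d
g=lambda x,y:(190+x/5,60+y/4.6); f=lambda x,y:(235+x/6,130+y/6); s=lambda x,y:(290+x/4,150+y/4)
c=g(396,411);cap=plane(w1,c,.147);print("cap",tri((w1,c),(e,s(252,131)),(w0,(223.5,290))),cap,plane(w0,(223.5,290),.147))
po=g(643,133);post=plane(w1,po,.126);print("post",tri((w1,po),(e,s(112,184)),(w0,(288,204))),post)
n=g(280,120);neck=plane(w1,n,.092);print("neck",tri((w1,n),(e,s(230,283)),(w0,(198,189))),neck)
print("r cap-post",np.linalg.norm((cap-post)[:2]),"neck-post",np.linalg.norm((neck-post)[:2]))
a=lambda v:np.degrees(np.arctan2(v[1],v[0]))
print("arm",a(cap-post),"potx",a(post-neck),"line",a(plane(w1,g(318,440),.147)-plane(w1,g(390,412),.147)))
print("free corners",tri((w2,f(110,250)),(e,s(455,132))),tri((w2,f(140,503)),(e,s(485,88))))
B=[plane(w2,f(*p),.008) for p in((62,172),(640,135),(640,462))];cen=(B[0]+B[2])/2
hm=plane(w2,f(598,308),.030);print("base",np.round(B,4).tolist(),cen,"ang",a(B[1]-B[0]),"len",np.linalg.norm(B[1]-B[0]),np.linalg.norm(B[1]-B[2]),"hinge",hm)
fm=plane(w2,f(125,376),.070);print("free mid",fm,"L",np.linalg.norm((fm-hm)[:2]),a(hm-fm))
print("pad in view",plane(w2,f(272,362),.06))
E
```

```text
cap (array([ 0.5249, -0.0626,  0.1439]), [1.0, 0.8, 1.6]) [ 0.52466596 -0.06126456  0.147     ] [ 0.52586455 -0.06248048  0.147     ]
post (array([0.5794, 0.0031, 0.1192]), [0.5, 0.6, 0.5]) [0.57921368 0.00269535 0.126     ]
neck (array([0.4949, 0.0079, 0.0893]), [0.3, 1.3, 1.5]) [0.49510929 0.00736862 0.092     ]
r cap-post 0.08406143374278187 neck-post 0.08423412990621565
arm -130.458948855915 potx -3.1803726505985743 line -157.22664198925185
free corners (array([ 0.4594, -0.2441,  0.0625]), [1.0, 1.0]) (array([ 0.4645, -0.3073,  0.0603]), [1.6, 1.6])
base [[0.4436, -0.2341, 0.008], [0.5924, -0.2243, 0.008], [0.5973, -0.3124, 0.008]] [ 0.52042725 -0.27326939  0.008     ] ang 3.7847618880909524 len 0.14913713164421358 0.08822417373598086 hinge [ 0.58018569 -0.26475727  0.03      ]
free mid [ 0.46382778 -0.27205227  0.07      ] L 0.1165863721809963 3.5874341442766475
pad in view [ 0.49812166 -0.27120003  0.06      ]
```

The numbers agree with the text: both post distances come out at 84 mm against 85 mm, and the heights match within 3–7 mm. The swing is about 0.92 rad and the cap is about 2.67 rad unscrewed. I'll grip the cap with the fingers closing tangentially, then swing it along the arc.

```bash
cat >> h.py <<'E'
from scipy.spatial.transform import Rotation as Ro
R0=Ro.from_rotvec([np.pi/2**.5,np.pi/2**.5,0])
def rot(psi): return (Ro.from_euler("z",psi)*R0).as_rotvec()
POST=np.array([.5793,.003]);RAD=.085
def arm(deg,z):
    a=np.radians(deg);return [*(POST+RAD*np.array([np.cos(a),np.sin(a)])),z]
E
python3 - <<'E'
from h import *
from workcell import bot
A0=229.8;psi=lambda A:np.radians(A-90)
print(arm(A0,0))
bot.set_gripper(.72,25)
q=np.array(bot.current_joints());q[5]=-2.2;bot.set_joints(q)
bot.goto(arm(A0,.2),rot(psi(A0)));print(bot.current_joints().round(3) if hasattr(bot.current_joints(),'round') else bot.current_joints())
bot.line_to(arm(A0,.119))
print("down",bot.current_contact_force())
bot.set_gripper(0,25);bot.hold(.2)
print(bot.current_opening(),bot.current_grip_force(),bot.current_contact_force(),bot.current_ft_torque(),bot.current_clock())
c=bot.read_camera("wrist");cv2.imwrite("pics/h.png",c["pixels"])
E
```

```text
[np.float64(0.5244360965434642), np.float64(-0.06192266243394458), 0]
[-0.347  0.048  1.744 -0.     1.348 -2.785]
down [ 0.32691965 -1.11216103  0.82924409]
0.4286857094453641 25.00104993581772 [-0.19710896 -0.10800142  4.24196962] [0.23978099 0.22134221 0.07405106] 6.225
```

View pics/h.png

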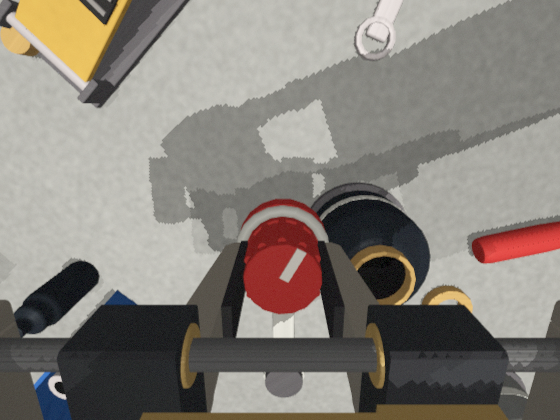

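The cap at (283,275) sits between the pads at a 39.4 mm opening, with low forces. Next is the swing along the arc.

```bash
python3 - <<'E'
from h import *
from workcell import bot
psi=lambda A:np.radians(A-90)
A=229.8
while A>172:
    A-= 8 if A>185 else 1
    bot.line_to(arm(A,.119),rot(psi(A)),max_speed=.08)
    F=np.array(bot.current_contact_force());t=np.radians(A+90);ft=F[:2]@[np.cos(t),np.sin(t)];fr=F[:2]@[np.cos(np.radians(A)),np.sin(np.radians(A))]
    print(round(A,1),"tan %.1f rad %.1f z %.1f mz %.2f"%(ft,fr,F[2],bot.current_ft_torque()[2]))
    if ft>9 and A<185 : break
print(bot.current_clock(),bot.current_joints())
E
```

```text
221.8 tan -0.9 rad 1.2 z 6.4 mz -0.08
213.8 tan -0.4 rad 1.6 z 5.0 mz -0.03
205.8 tan -1.3 rad 2.4 z 5.4 mz -0.07
197.8 tan -0.8 rad 1.8 z 6.8 mz -0.08
189.8 tan -1.6 rad 2.8 z 6.9 mz -0.04
181.8 tan -1.3 rad 3.6 z 6.7 mz -0.07
180.8 tan 0.3 rad 3.7 z 6.9 mz -0.04
179.8 tan -0.3 rad 2.9 z 7.5 mz -0.08
178.8 tan 0.6 rad 3.3 z 6.4 mz -0.08
177.8 tan 0.5 rad 3.7 z 6.1 mz -0.09
176.8 tan 2.0 rad 3.6 z 6.0 mz -0.02
175.8 tan 6.3 rad 3.4 z 6.9 mz -0.08
174.8 tan 12.3 rad 4.2 z 7.0 mz 0.01
9.825 [-0.22542272  0.04774431  1.91372443 -0.00700836  1.18033563 -1.70473773]
```

The arm met the stop at about 176.5°, against an expected 176.8°. Now I'll screw the cap home, watching the moment.

```bash
python3 - <<'E'
from h import *
from workcell import bot
bot.set_gripper(0,35)
q=np.array(bot.current_joints());s=q[5]
while q[5]<s+3.0:
    t=q[5]-s
    q[5]+= .4 if t<2.2 else .05
    bot.set_joints(q)
    m=bot.current_ft_torque();F=np.array(bot.current_contact_force())
    print("%.2f"%(q[5]-s),round(m[2],2),F.round(1),"op %.3f"%bot.current_opening(), "t %.2f"%bot.current_clock())
    if abs(m[2])>.7: break
c=bot.read_camera("wrist");cv2.imwrite("pics/i.png",c["pixels"][180:400,100:460])
E
```

```text
0.40 -0.07 [-3.6 -2.9  4.6] op 0.427 t 10.51
0.80 -0.08 [-3.3 -2.8  4.7] op 0.429 t 10.97
1.20 -0.08 [-3.8 -1.8  6.2] op 0.428 t 11.44
1.60 -0.05 [-3.6 -2.9  6.6] op 0.425 t 11.91
2.00 -0.07 [-4.4 -2.6  6.3] op 0.428 t 12.38
2.40 -0.01 [-5.  -2.9  6.6] op 0.430 t 12.84
2.45 -0.15 [-4.2 -2.2  7.2] op 0.427 t 13.09
2.50 -0.1 [-4.5 -2.7  7.3] op 0.426 t 13.34
2.55 -0.15 [-4.3 -2.8  6.3] op 0.428 t 13.59
2.60 -0.07 [-6.  -2.   6.2] op 0.426 t 13.84
2.65 0.69 [-2.7 -1.2  4.6] op 0.425 t 14.09
2.70 0.67 [ 1.1 -0.   3. ] op 0.427 t 14.34
2.75 0.69 [ 1.6 -0.6  2.2] op 0.423 t 14.59
2.80 0.59 [ 3.7 -0.1  1.9] op 0.426 t 14.84
2.85 0.57 [ 3.6 -1.7  2.1] op 0.429 t 15.09
2.90 0.52 [ 2.8 -1.4  2.4] op 0.428 t 15.34
2.95 0.55 [ 3.4 -1.5  2.9] op 0.430 t 15.59
3.00 0.73 [ 4.  -1.7  1.9] op 0.432 t 15.84
```

View pics/i.png

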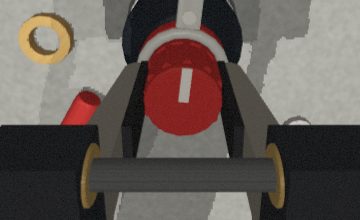

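The moment jumped at 2.63 rad, against an expected 2.67, and then the pads slipped on the hard stop. The line in the crop, from (183,102) to (187,68), points at the arm's dot at (190,18), so the cap is home. I'll release, check from above, and approach the treadle.

```bash
python3 - <<'E'
from h import *
from workcell import bot
bot.set_gripper(.72);bot.hold(.2)
p=np.array(bot.current_ee_pos());p[2]=.24;bot.line_to(p,max_speed=.12)
q=np.array(bot.current_joints());q[5]=q[0];bot.set_joints(q)
bot.goto([.55,-.08,.33],rot(0));bot.set_gripper(0,20)
bot.goto([.52,-.12,.34],rot(0));bot.hold(.2)
c=bot.read_camera("wrist");pickle.dump(c,open("c3.pkl","wb"));cv2.imwrite("pics/j.png",cv2.resize(c["pixels"][0:160,180:380],None,fx=4,fy=3.75))
print(bot.current_clock(),bot.current_contact_force())
E
```

```text
21.375 [-0.1745473   0.49248781  0.42652897]
```

View pics/j.png

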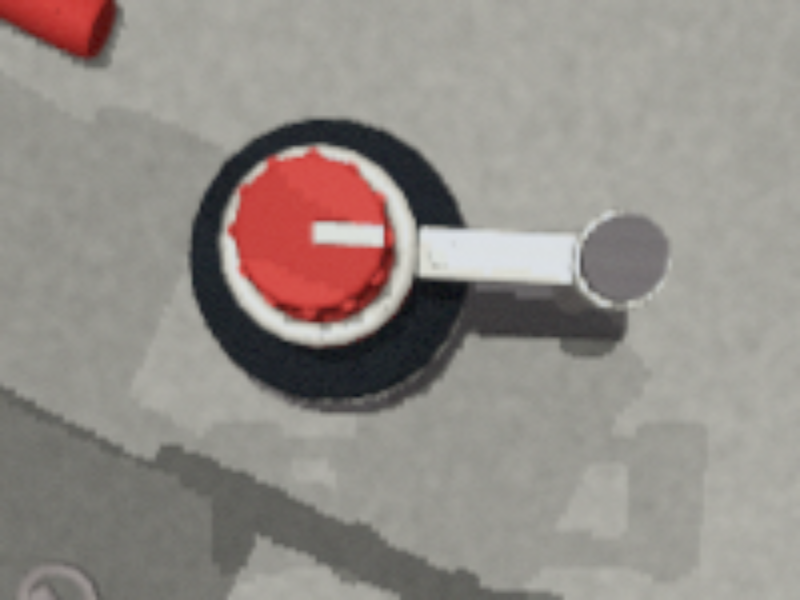

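The red cap at (315,235) is centred over the pot and its white line runs along the arm towards the post, so it is home against the stop. Next is the treadle press.

```bash
python3 - <<'E'
from h import *
from workcell import bot
x,y=.482,-.274
bot.goto([x,y,.12],rot(0))
bot.line_to([x,y,.07],max_speed=.1);z=.07
while z>.024:
    z-=.006 if z>.044 else .002
    bot.line_to([x,y,z],max_speed=.06)
    F=np.array(bot.current_contact_force());print("%.3f"%z,F.round(1),np.round(bot.current_ee_pos(),4)[2])
    if F[2]>25: break
bot.hold(1.0);F=bot.current_contact_force();print("hold",np.round(F,1))
c=bot.read_camera("side");cv2.imwrite("pics/k.png",cv2.resize(c["pixels"][140:240,340:440],None,fx=4,fy=4))
bot.line_to([x,y,.12],max_speed=.06);bot.line_to([x,y,.2]);bot.hold(.3)
c2=bot.read_camera("side");cv2.imwrite("pics/l.png",np.hstack([cv2.resize(q["pixels"][140:290,290:440],None,fx=2.6,fy=2.6) for q in(c,c2)]))
print(bot.current_contact_force(),bot.current_clock())
E
```

```text
0.064 [ 2.9 -0.5  3.6] 0.065
0.058 [ 1.6 -1.9  4.1] 0.0587
0.052 [ 1.  -1.   4.9] 0.0525
0.046 [ 0.1 -1.1  5.8] 0.0466
0.040 [-0.7 -1.   7.6] 0.0407
0.038 [-2.5 -2.2  7.6] 0.0388
0.036 [-2.5 -2.3  7.8] 0.0367
0.034 [-2.9 -3.2  8.6] 0.0347
0.032 [-8.   0.9 19. ] 0.0343
0.030 [-12.6   4.5  33.3] 0.0341
hold [-12.7   5.   33.7]
[ 0.48143303 -0.43523419 -0.81642233] 29.3083
```

View pics/l.png

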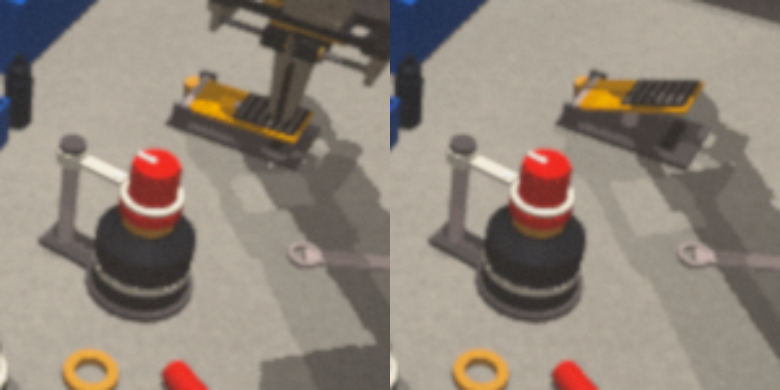

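The left half shows the treadle pressed level at (260,110). In the right half it has sprung back up at (650,92). The cap is still home at (545,175) and the robot is clear. The hard stop showed clearly in the force at z = 0.034, so I'll hand in.

```bash
python3 -c "
from workcell import bot
print(bot.job_done())"
```

```text
the job is handed in; nothing more can be done
None
```

The job is handed in at about 29 s of the 58 s limit: the red cap is over the mouth with its arm against the stop and screwed fully home, and the treadle was pressed to its stop, held about 1 s and released back up; I touched nothing else.

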